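# Restock the covered counter dispenser

### The arm

A 6-joint arm with a two-finger parallel gripper is mounted at the origin on the work surface. World frame = base frame: x ahead of the robot, y to its left, z up, the work surface at z = 0. Lengths are in mm, angles in rad, forces in N, time in s.
With the tool pointing down it reaches from about 400 to 825 mm from the base axis. Payload 7 kg.
Tool frame: the origin (TCP) lies at the very end of the fingers, on their centre line; the grasp point (between the pads) lies 19 mm behind it; z points along the fingers, y is the line along which they close (so a half turn about z gives the same grasp; the last joint's range is limited). The gripper opens to 88 mm and grips with 3 to 60 N. Pads are 19 mm wide; open, the fingers measure 130 mm over their backs; the gripper's body (78 mm by 193 mm) begins 47 mm behind the grasp point.
Start: joints at [-0.844, 0.359, 0.012, 0, -1.224, -0.288], TCP at [286.748, -611.041, 226.561] pointing down, gripper open.
Joint ranges: [-3.07, 3.07], [-1.43, 2.12], [-1.02, 1.25], [-3.03, 1.67], [-3.05, -0], [-3.03, 3.03]. Speed limits (rad/s): [2.39, 2.39, 3.01, 3.14, 3.14, 3.14].

### API

Orientations are given as a unit quaternion [x, y, z, w].
In Python, from plant import bot gives the robot as it stands. Calls block until the motion is done:
- bot.move_ptp(position, orientation): joint-space move of the TCP to a pose.
- bot.line_to(position, velocity=150, ori=None): straight line of the TCP; ori=None keeps the orientation; velocity is the mean speed in mm/s.
- bot.move_joints(angles): joint-space move.
- bot.move_gripper(opening, force=None): finger opening in mm; force is the grip in N (None keeps the last); returns when the fingers have stopped.
- bot.pause(seconds).
- bot.solve_ik(position, orientation): joint angles nearest the present ones, or None.
- bot.read_state(): the state.
- bot.camera(name): name is "scene" or "top" or "wrist"; returns the picture (400x640x3 uint8, red, green, blue); there is no depth.
- bot.get_calibration(name): a dict with "fx", "fy", "cx", "cy" (pixels), "view" (4x4, takes a point from world to camera coordinates); the wrist camera has in their place "T_tool_cam" (4x4, takes a point from camera to tool coordinates, whose origin is the TCP and whose axes are the flange's). Camera axes: x right, y up, looking along -z (the intrinsics and any distortion apply to the point x, -y, -z); pixel columns grow to the right and rows downward; lengths in mm; the calibration is good to about 2 mm. A picture is of the moment at which its call begins: read the wrist's pose just before it. get_calibration takes no time and is no camera call.
A pose or a line that the arm cannot do raises bot.Unreachable and nothing moves.
- bot.close_job(): hands the job in; it is judged then, once.
The state is a dict: "t": time; "joint_pos": joint angles; "qvel": joint speeds; "tau": joint torques, N m; "tcp_pos": TCP position; "eef_rot": TCP orientation; "contact_force": force on the tool from outside, world axes, zero at the start; "moment": the same for the moment, N m; "width": finger opening in mm; "finger_force": force on a finger pad.
Only numpy, scipy, OpenCV 4.12 (cv2) and the standard library are available. Lean on these libraries where they do the work, as an engineer would, in place of code of your own. Each camera call takes 0.05 s, during which the arm holds its last target. There are 200 camera calls.

### The job

First get every old square-cornered carton out of the covered dispenser (the spring paddle behind a lane pushes its carton out at the mouth) and put them all down inside the returns crate. Only then load every round-ended tin from the counter lengthwise into a free lane, sliding it in under the clear cover until it is fully home, flush with the mouth. Let the paddles spring back and leave the other goods on the counter standing where they are.

Things in the scene. Friction and masses are not known exactly. Their poses are not given: they have to be found in the camera images.
- dispenser: Fixed wooden counter dispenser, 232 mm wide (its x), with three straight lanes side by side along its +y, centre lines at its x = -76, 0, +76 mm. Origin: on the table plane, under the middle of the front edge of its clear cover (the mouth, y = 0). The lanes' floor is 10 mm above the table and runs on before the mouth as an open flat apron to y = -112.
- lane_floor (a point): On the middle lane's floor at the mouth, 10 mm above the table. Each lane is 46 mm wide between 46 mm high wooden walls and 101 mm deep, from the mouth to the ejector's face. The walls' noses start at the mouth and are bevelled over 15 mm as a lead-in.
- cover_edge (a point): Middle of the cover's front edge, on its top, 62 mm above the table. The clear cover is 6 mm thick (underside 46 mm above the lanes' floor) and spans all lanes from y = 0 to y = 118 of the dispenser.
- crate: Returns crate, fixed, open-topped plywood, 214 (its x) x 164 (its y) x 52 mm tall, walls and floor 6 mm thick. Origin: centre of its underside.
- eject0 (a joint): Spring ejector of the lane at the dispenser's x = -76 mm: 0 = at rest, 0.05 m = fully pressed; it slides along the dispenser's -y and pushes what is in the lane out of the mouth by as much. 2 N to start, 8 N fully pressed; springs back when let go.
- paddle0 (a point): Middle of the outer (dispenser +y) face of the upright black paddle of ejector eject0, 40 mm wide and 8 mm thick, from 13 to 75 mm above the table; it is 178 mm behind the mouth at rest. Push it along the dispenser's -y.
- eject1 (a joint): Spring ejector of the lane at the dispenser's x = 0 mm: 0 = at rest, 0.05 m = fully pressed; it slides along the dispenser's -y and pushes what is in the lane out of the mouth by as much. 2 N to start, 8 N fully pressed; springs back when let go.
- paddle1 (a point): Middle of the outer (dispenser +y) face of the upright black paddle of ejector eject1, 40 mm wide and 8 mm thick, from 13 to 75 mm above the table; it is 178 mm behind the mouth at rest. Push it along the dispenser's -y.
- eject2 (a joint): Spring ejector of the lane at the dispenser's x = 76 mm: 0 = at rest, 0.05 m = fully pressed; it slides along the dispenser's -y and pushes what is in the lane out of the mouth by as much. 2 N to start, 8 N fully pressed; springs back when let go.
- paddle2 (a point): Middle of the outer (dispenser +y) face of the upright black paddle of ejector eject2, 40 mm wide and 8 mm thick, from 13 to 75 mm above the table; it is 178 mm behind the mouth at rest. Push it along the dispenser's -y.
- carton0: Old square-cornered cardboard carton with a paper band, 40 (x) x 100 (y) x 40 mm tall, 0.15 kg; it starts inside a lane, long side along the lane, its end flush with the mouth. Origin: centre of its underside. May be absent.
- carton1: Old square-cornered cardboard carton with a paper band, 40 (x) x 100 (y) x 40 mm tall, 0.15 kg; it starts inside a lane, long side along the lane, its end flush with the mouth. Origin: centre of its underside. May be absent.
- carton2: Old square-cornered cardboard carton with a paper band, 40 (x) x 100 (y) x 40 mm tall, 0.15 kg; it starts inside a lane, long side along the lane, its end flush with the mouth. Origin: centre of its underside. May be absent.
- tin0: Fresh round-ended metal pencil tin (oblong with half-round ends of 20 mm radius), 40 (x) x 100 (y, with the ends) x 40 mm tall, 0.2 kg; it starts on the counter. Origin: centre of its underside. May be absent.
- tin1: Fresh round-ended metal pencil tin (oblong with half-round ends of 20 mm radius), 40 (x) x 100 (y, with the ends) x 40 mm tall, 0.2 kg; it starts on the counter. Origin: centre of its underside. May be absent.
- tin2: Fresh round-ended metal pencil tin (oblong with half-round ends of 20 mm radius), 40 (x) x 100 (y, with the ends) x 40 mm tall, 0.2 kg; it starts on the counter. Origin: centre of its underside. May be absent.
- mug: Bystander: blue ceramic mug, 80 mm across, 90 mm tall. Origin: centre of its underside.
- horse: Bystander: red wooden horse figure, about 110 mm long, 112 mm tall. Origin: centre of its underside.
- jar: Bystander: amber glass jar with steel cap, 70 mm across, 100 mm tall. Origin: centre of its underside.
- globe: Bystander: glass snow globe, 72 mm across, 97 mm tall. Origin: centre of its underside.
- tape_dispenser: Bystander: black tape dispenser, 50 x 130 mm, 76 mm tall. Origin: centre of its underside.

How it is judged (in metres and radians):
On the way, in this order (a step that is already met when the one before it is completed fails the run):
1. every old carton lies in the returns crate (x of carton0 in the frame of crate between -0.1 and 0.1 m and y of carton0 in the frame of crate between -0.075 and 0.075 m and height (world z) of each of carton0, carton1, carton2 below 0.05 m and linear speed of each of carton0, carton1, carton2 below 0.03 m/s and x of carton1 in the frame of crate between -0.1 and 0.1 m and y of carton1 in the frame of crate between -0.075 and 0.075 m and x of carton2 in the frame of crate between -0.1 and 0.1 m and y of carton2 in the frame of crate between -0.075 and 0.075 m), for 0.2 s.
2. every tin is home in a lane under the cover (y of tin0 in the frame of dispenser between 0.043 and 0.06 m and x of tin0 in the frame of dispenser between -0.09 and 0.09 m and height (world z) of each of tin0, tin1, tin2 below 0.02 m and linear speed of each of tin0, tin1, tin2 below 0.03 m/s and y of tin1 in the frame of dispenser between 0.043 and 0.06 m and x of tin1 in the frame of dispenser between -0.09 and 0.09 m and y of tin2 in the frame of dispenser between 0.043 and 0.06 m and x of tin2 in the frame of dispenser between -0.09 and 0.09 m), for 0.2 s.
At the end, for the whole second after the job is handed in: Every carton present is inside the returns crate's walls, down in it (underside below 50 mm); every tin present is in a lane on the lane floor, lengthwise under the cover, sticking out of the mouth by less than 7 mm; the ejectors are back at rest (below 6 mm); all at rest (all of step 1 and all of step 2 and value of joint each of eject0, eject1, eject2 below 0.006 m); the robot touches nothing.
It fails at once if a bystander is knocked over or shoved more than 5 cm (distance of any of mug, horse, jar, globe, tape_dispenser from where it was at the start of the episode above 0.05 m or angle between any of mug, horse, jar, globe, tape_dispenser's own z axis and vertical above 0.6 rad).
Of carton0, carton1, carton2 only 1 to 2 are there at a start; the rules pass over those that are not, and their reading is None.
Of tin0, tin1, tin2 only 2 to 3 are there at a start; the rules pass over those that are not, and their reading is None.
At some moment in a run one of tin0, tin1, tin2 may be knocked a few centimetres aside while the robot is not near it.
Once in a run the grip may slacken for a moment while it holds something.
It also fails if it takes over 210 s, if anything falls off the work surface, if the arm or the gripper's body presses on something with over 40 N, if the wrist force passes 120 N, or if a joint passes its speed limit or range.

## Working session

There is one attempt and no reset: what is moved stays moved. The work goes in short steps, each a Python script; the robot and the scene stay as the last script left them, time stands still between calls to the robot, and variables do not carry over. Pictures are saved under pics/ and viewed, at most 14 in all, crops included, and the job is handed in when it is done.

```bash
ls; mkdir -p pics; python3 - <<'E'
from plant import bot
import cv2,json
for n in ("scene","top"):
    cv2.imwrite(f"pics/{n}0.png",bot.camera(n)[:,:,::-1]); c=bot.get_calibration(n); print(n,c)
print(bot.get_calibration("wrist")); print(bot.read_state())
E
```

```text
pics
scene {'fx': 475.39561129622814, 'fy': 475.39561129622814, 'cx': 321.44295896160406, 'cy': 190.2464572911636, 'view': array([[-5.23964050e-01,  8.51606030e-01, -1.51275676e-02,
         3.57349103e+02],
       [-5.56744717e-01, -3.28996703e-01,  7.62755852e-01,
         2.70363985e+02],
       [ 6.44590563e-01,  4.08078839e-01,  6.46509603e-01,
        -1.87548437e+03],
       [ 0.00000000e+00,  0.00000000e+00,  0.00000000e+00,
         1.00000000e+00]])}
top {'fx': 518.457191067479, 'fy': 518.457191067479, 'cx': 310.3398063777573, 'cy': 207.6310494605371, 'view': array([[-2.70639395e-02, -9.99628245e-01,  3.30386014e-03,
        -3.07441822e+01],
       [ 9.94851490e-01, -2.66114181e-02,  9.77872443e-02,
        -6.06853424e+02],
       [-9.76629710e-02,  5.93335824e-03,  9.95201859e-01,
        -1.61066700e+03],
       [ 0.00000000e+00,  0.00000000e+00,  0.00000000e+00,
         1.00000000e+00]])}
{'fx': 318.6279224376311, 'fy': 318.6279224376311, 'cx': 316.7035048583967, 'cy': 196.82572970209156, 'T_tool_cam': array([[-1.51479223e-06,  9.51069176e-01,  3.08978030e-01,
       
[... 269 characters left out ...]
00]])}
{'t': 0.1, 'joint_pos': array([-8.43918722e-01,  3.59288391e-01,  1.11718997e-02, -3.17247768e-04,
       -1.22410283e+00, -2.88074740e-01]), 'qvel': array([-0.00035334, -0.00114445,  0.00286539,  0.00258169,  0.00125959,
       -0.00022103]), 'tau': array([-2.51017591e-04, -5.84162593e+01,  2.93749666e+01,  7.01551884e+00,
        1.01536280e-02, -7.26543817e-05]), 'tcp_pos': array([ 286.55923595, -610.67753599,  225.7415112 ]), 'eef_rot': array([-2.17592675e-01,  9.76039394e-01,  6.94312108e-04, -2.15417637e-04]), 'contact_force': array([-0.16429863, -0.0853122 , -0.61870694]), 'moment': array([-0.01633125,  0.05360553,  0.01661937]), 'finger_force': 0.0, 'width': 87.50682720025728}
```

View pics/scene0.png

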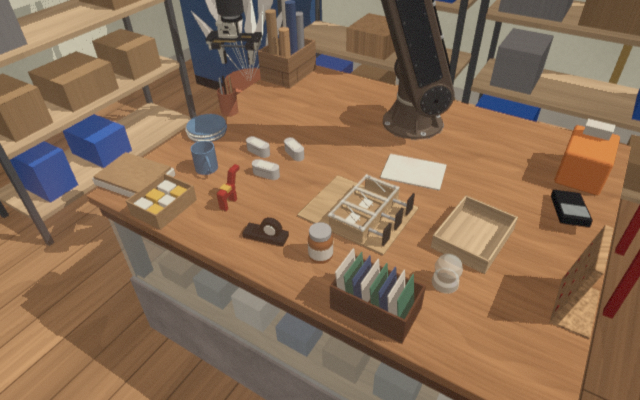

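View pics/top0.png

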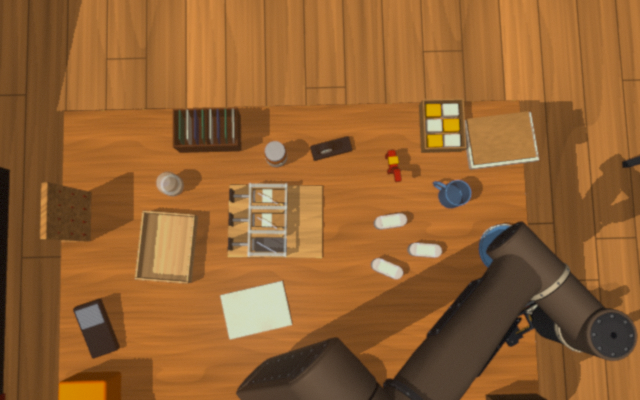

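The top view shows the dispenser with its mouth facing image right at about (250..322, 185..258), with cartons in the upper two lanes and the lower lane (row 244) empty. There are three white tins at (390,221), (425,250) and (387,268), and the crate is at (166,247). I'll measure these next.

```bash
cat > h.py <<'E'
from plant import bot
import numpy as np, cv2
from scipy.spatial.transform import Rotation as R
def cam(name, st=None):
    c=bot.get_calibration(name)
    if name=="wrist":
        T=np.eye(4); T[:3,:3]=R.from_quat(st["eef_rot"]).as_matrix(); T[:3,3]=st["tcp_pos"]
        M=T@c["T_tool_cam"]
    else: M=np.linalg.inv(c["view"])
    return c,M
def ray(cm,uv):
    c,M=cm; d=np.array([(uv[0]-c["cx"])/c["fx"],-(uv[1]-c["cy"])/c["fy"],-1.])
    return M[:3,3],M[:3,:3]@d
def onz(cm,uv,z):
    o,d=ray(cm,uv); return o+d*(z-o[2])/d[2]
def proj(cm,p):
    c,M=cm; q=np.linalg.inv(M)@np.append(p,1); 
    return np.array([c["cx"]+c["fx"]*q[0]/-q[2], c["cy"]+c["fy"]*q[1]/q[2]])
def tri(cm1,uv1,cm2,uv2):
    A=[];b=[]
    for cm,uv in((cm1,uv1),(cm2,uv2)):
        o,d=ray(cm,uv); d=d/np.linalg.norm(d); P=np.eye(3)-np.outer(d,d); A.append(P); b.append(P@o)
    A=np.vstack(A);b=np.hstack(b); x=np.linalg.lstsq(A,b,rcond=None)[0]; return x,np.linalg.norm(A@x-b)
def quat(yaw, tilt=0):
    """tool down; tool y (closing line) at world angle yaw"""
    # columns: x,y,z of tool
    y=np.array([np.cos(yaw),np.sin(yaw),0]); z=np.array([0,0,-1.]); x=np.cross(y,z)
    return R.from_matrix(np.c_[x,y,z]).as_quat()
def white(img,lo=150,sat=60):
    h=cv2.cvtColor(img,cv2.COLOR_RGB2HSV); return ((h[...,1]<sat)&(h[...,2]>lo)).astype(np.uint8)*255
def shot(name,fn):
    st=bot.read_state(); img=bot.camera(name); cv2.imwrite(f"pics/{fn}.png",img[:,:,::-1]); return img,cam(name,st)
E
python3 - <<'E'
from h import *
t=cam("top"); s=cam("scene")
for n,uv,z in [("mouthL",(287,184),62),("mouthR",(287,256),62),("pad0",(233,196),75),("pad1",(233,219),75),("pad2",(233,244),75),("crateTL",(142,212),52),("TR",(195,213),52),("BR",(190,283),52),("BL",(136,279),52),("apronTR",(323,186),10),("apronBR",(322,258),10),("jar",(276,152),100),("tape",(331,148),60),("horse",(394,165),60),("globe",(170,183),60),("mug",(455,193),90)]: print(n,onz(t,uv,z).round())
for nm,c,roi in(("top",t,(370,200,450,285)),("scene",s,(240,130,310,185))):
    im=cv2.imread(f"pics/{nm}0.png")[:,:,::-1]; m=white(im,140,50); x0,y0,x1,y1=roi
    mm=np.zeros_like(m); mm[y0:y1,x0:x1]=m[y0:y1,x0:x1]
    for ct in cv2.findContours(mm,0,2)[0]:
        if cv2.contourArea(ct)>60:
            r=cv2.minAreaRect(ct); print(nm,r,onz(c,r[0],40).round(1))
im=cv2.imread("pics/top0.png"); cv2.imwrite("pics/c1.png",cv2.resize(im[170:300,130:330],None,fx=4,fy=4,interpolation=cv2.INTER_CUBIC))
E
```

```text
mouthL [679.  24.  62.]
mouthR [455.  29.  62.]
pad0 [644. 190.  75.]
pad1 [573. 191.  75.]
pad2 [496. 192.  75.]
crateTL [604. 478.  52.]
TR [596. 313.  52.]
BR [381. 329.  52.]
BL [397. 495.  52.]
apronTR [677. -90.  10.]
apronBR [446. -80.  10.]
jar [773.  54. 100.]
tape [ 789. -117.   60.]
horse [ 730. -312.   60.]
globe [692. 388.  60.]
mug [ 633. -490.   90.]
top ((386.8978271484375, 268.218994140625), (31.41434669494629, 12.565740585327148), 25.016895294189453) [ 409.2 -279.9   40. ]
top ((424.5332336425781, 249.5022430419922), (31.197410583496094, 12.239496231079102), 3.8140745162963867) [ 464.  -399.8   40. ]
top ((389.9699401855469, 220.7899932861328), (12.020814895629883, 30.829858779907227), 81.8698959350586) [ 556.6 -295.7   40. ]
scene ((266.8059387207031, 166.14060974121094), (29.458614349365234, 13.438824653625488), 32.2756462097168) [ 564.5 -287.9   40. ]
scene ((295.26080322265625, 147.13815307617188), (25.609920501708984, 10.85243034362793), 50.52754211425781) [ 423.8 -267.2   40. ]
scene ((259.356689453125, 144.35256958007812), (27.153778076171875, 12.078437805175781), 39.47245788574219) [ 474.5 -388.    40. ]
```

View pics/c1.png

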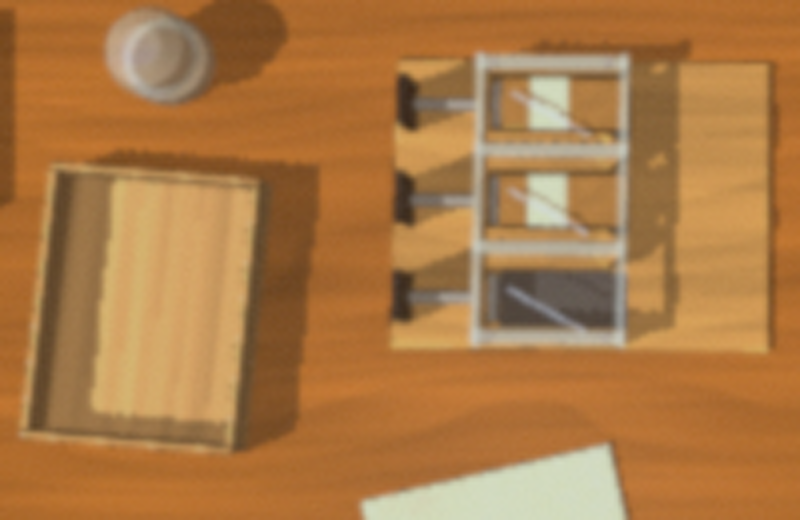

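Two cartons are in, at the lanes near world x≈573 and 648, and the lane at x≈496 is empty. Next I'll refine the dispenser pose from two wrist views.

```bash
cat >> h.py <<'E'
def q_for(p,yaw):
    now=np.array(bot.read_state()["joint_pos"]); best=None
    for k in (0,np.pi):
        q=quat(yaw+k); j=bot.solve_ik(list(p),list(q))
        if j is not None:
            d=np.abs(np.array(j)-now).max()
            if best is None or d<best[0]: best=(d,q)
    if best is None: raise RuntimeError("ik %s"%p)
    return list(best[1])
def ptp(p,yaw): bot.move_ptp(list(map(float,p)),q_for(p,yaw))
E
python3 - <<'E'
from h import *
for i,p in enumerate([(560,-60,200),(560,70,200)]):
    st0=bot.read_state(); ptp(p,0); img,cm=shot("wrist",f"w{i}"); np.save(f"w{i}.npy",cm[1]); st=bot.read_state(); print(st["tcp_pos"],st["joint_pos"].round(2),st["eef_rot"].round(3),st["t"])
a=cv2.imread("pics/w0.png");b=cv2.imread("pics/w1.png")
cv2.imwrite("pics/w01.png",np.vstack([a[:300],b[:300]]))
E
```

```text
[559.9969852  -60.76366853 199.97254019] [ 0.24  0.2  -0.28  0.   -1.1  -0.24] [-0.707  0.708 -0.    -0.   ] 2.35
[559.9705482   69.8321628  199.92556919] [ 0.47  0.2  -0.27  0.   -1.1  -0.47] [-0.707  0.707  0.    -0.   ] 2.9833
```

View pics/w01.png

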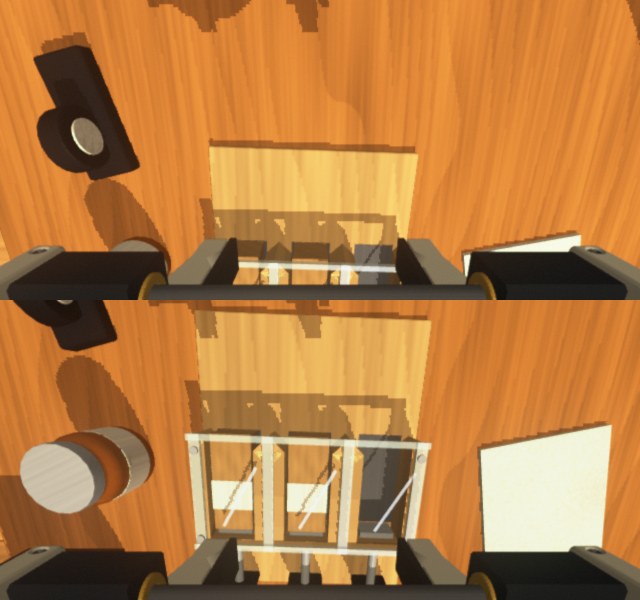

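Wrist view 1 shows the apron's front corners at (210,145) and (417,153). In view 2 the cover's front edge corners are at (186,134) and (431,145), and the apron's corners are at (193,10) and (431,20).

```bash
python3 - <<'E'
from h import *
c=bot.get_calibration("wrist")
w0=(c,np.load("w0.npy"));w1=(c,np.load("w1.npy"));t=cam("top");s=cam("scene")
print("apron", tri(w0,(210,145),w1,(194,10)),tri(w0,(417,153),w1,(431,20)))
for uv in [(194,10),(431,20)]: print(onz(w1,uv,10).round(1))
for uv in [(186,134),(431,145)]: print("cover",onz(w1,uv,62).round(1))
for uv in [(210,145),(417,153)]: print(onz(w0,uv,10).round(1))
ptp((560,190,200),0)
img,cm=shot("wrist","w2"); np.save("w2.npy",cm[1])
a=cv2.imread("pics/w1.png")[110:260,160:460]; b=cv2.imread("pics/w2.png")[:300]
cv2.imwrite("pics/w2c.png",b); 
E
```

```text
apron (array([679.58192384, -90.76870835,   5.40913562]), np.float64(1.3415437978730822)) (array([449.62623037, -81.98756077,   7.48952225]), np.float64(0.5458573014363644))
[679.  -89.8  10. ]
[450.  -81.5  10. ]
cover [680.6  21.7  62. ]
cover [455.1  31.6  62. ]
[677.1 -91.5  10. ]
[450.8 -82.5  10. ]
```

View pics/w2c.png

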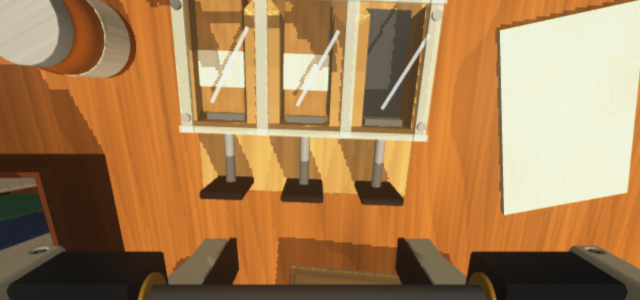

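Wrist view 3 shows the back edge of the cover running from (180,130) to (435,137). The black paddles' outer top edges are at about (203..253,196), (281..323,200) and (361..403,203).

```bash
python3 - <<'E'
from h import *
c=bot.get_calibration("wrist"); w1=(c,np.load("w1.npy"));w2=(c,np.load("w2.npy"));t=cam("top");s=cam("scene")
yaw=np.radians(-2.4); O=np.array([567.9,26.7])
def tod(p): 
    d=p[:2]-O; return np.array([d@[np.cos(yaw),np.sin(yaw)],d@[-np.sin(yaw),np.cos(yaw)]]).round(1)
for uv in [(180,132),(435,138)]: print("back",onz(w2,uv,62).round(1),tod(onz(w2,uv,62)))
for uv in [(202,196),(246,198),(281,200),(323,200),(361,202),(402,203)]: print("pad",tod(onz(w2,uv,75)))
# paper band height via two wrist views (same colour blob)
B={}
for i,cm in((1,w1),(2,w2)):
    im=cv2.imread(f"pics/w{i}.png")[:,:,::-1]; m=white(im,170,70); m[:,:190]=0; m[:,335:]=0
    m[260:]=0
    for ct in cv2.findContours(cv2.morphologyEx(m,cv2.MORPH_OPEN,np.ones((9,9))),0,2)[0]:
        x,y,w,h=cv2.boundingRect(ct)
        if cv2.contourArea(ct)>300: print(i,(x,y,w,h),tod(onz(cm,(x+w/2,y+h/2),50)))
# crate corners: scene+top triangulation
for n,a,b in [("far-left",(142.5,212),(515,230)),("TR",(195.5,214),(489,268)),("BR",(189,282.5),(433,234)),("BL",(135.5,279),(468,199))]:
    print(n,tri(t,a,s,b)[0].round(),round(tri(t,a,s,b)[1],1),onz(t,a,52).round(1))
E
```

```text
back [685.8 139.2  62. ] [113.1 117.3]
back [452.2 144.7  62. ] [-120.5  113. ]
pad [ 92.6 173.7]
pad [ 51.7 174. ]
pad [ 19.2 174.6]
pad [-20. 173.]
pad [-55.7 173.5]
pad [-94.2 172.9]
1 (287, 184, 41, 28) [-0.2 60.7]
1 (233, 182, 20, 28) [65.2 61.3]
1 (212, 181, 22, 28) [85.3 61.1]
1 (190, 152, 13, 53) [110.8  44.9]
1 (263, 137, 10, 115) [39.8 58.7]
2 (304, 65, 24, 25) [-9. 65.]
2 (283, 54, 28, 35) [ 8.2 60.6]
2 (220, 52, 25, 35) [66.  61.4]
2 (255, 0, 13, 135) [40.  58.6]
far-left [586. 479. 147.] 46.6 [603.9 476.1  52. ]
TR [583. 406. -37.] 107.7 [593.3 311.2  52. ]
BR [ 400.  318. -105.] 76.7 [382.4 332.3  52. ]
BL [426. 414. 116.] 90.8 [397.5 496.7  52. ]
```

```bash
cat >> h.py <<'E'
YAW=np.radians(-2.3); O=np.array([567.9,26.0]); LANE=[-76,0,76]
def rot(a): return np.array([[np.cos(a),-np.sin(a)],[np.sin(a),np.cos(a)]])
def D(x,y,z): return list(map(float,[*(O+rot(YAW)@[x,y]),z]))
CY=np.radians(-5.2); CO=np.array([494.5,404.])
def C(x,y,z): return list(map(float,[*(CO+rot(CY)@[x,y]),z]))
def tod(p): return (rot(-YAW)@(np.array(p[:2])-O)).round(1)
def push(lane):
    x=LANE[lane]; bot.move_gripper(0,20)
    ptp(D(x,215,150),YAW); bot.line_to(D(x,215,45),200)
    f0=bot.read_state()["contact_force"]; log=[]; hit=None
    for y in np.arange(198,120,-3):
        bot.line_to(D(x,y,45),60); s=bot.read_state(); f=(s["contact_force"]-f0)@[-np.sin(YAW),np.cos(YAW),0]
        log.append((round(float(tod(s["tcp_pos"])[1])),round(float(f),1)))
        if hit is None and f>1.2: hit=y
        if f>16 or (hit and y<=hit-48): break
    print("hit",hit,log); bot.line_to(D(x,215,45),200); bot.line_to(D(x,215,150),250)
E
python3 - <<'E'
from h import *
push(2); ptp(D(76,60,260),YAW+np.pi)
img,cm=shot("wrist","w3"); np.save("w3.npy",cm[1]); print(bot.read_state()["t"],bot.read_state()["tcp_pos"])
E
```

```text
hit 186 [(198, -0.1), (195, -0.1), (192, -0.1), (189, 0.5), (186, 1.3), (183, 2.5), (180, 3.7), (177, 2.9), (174, 3.0), (171, 4.2), (168, 3.6), (165, 4.5), (162, 5.4), (159, 4.4), (156, 5.2), (153, 4.6), (150, 6.6), (148, 7.4), (145, 7.2), (142, 6.3), (139, 8.0)]
13.5833 [645.70060177  83.07384086 258.49187573]
```

View pics/w3.png

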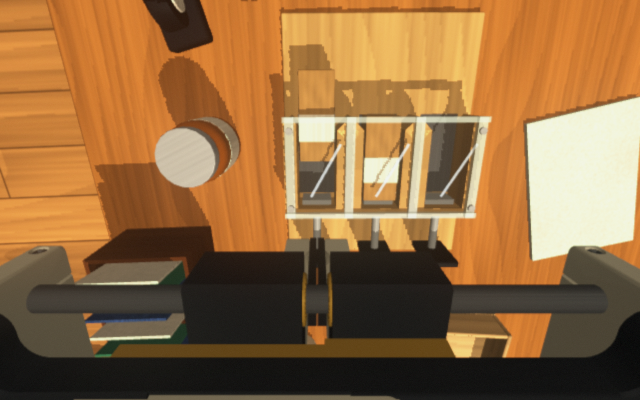

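The carton in lane 2 now sticks out to row ~70 at columns 298..335, and the paddle has sprung back. I'll grasp its end, pull it clear, regrasp it at the centre, and place it in the crate.

```bash
cat >> h.py <<'E'
def W(): s=bot.read_state(); return round(s["width"],1),round(s["finger_force"],1),round(s["t"],1)
def fetch(lane,front,cx):
    x=LANE[lane]; g=front+13; zt=24
    bot.move_gripper(64,35); ptp(D(x,g,150),YAW); bot.line_to(D(x,g,zt),150); bot.move_gripper(30,35); print("grip",W())
    dy=-106-front; bot.line_to(D(x,g,zt+1),100); bot.line_to(D(x,g+dy,zt+1),90); print("pulled",W())
    bot.move_gripper(60); bot.line_to(D(x,-56,zt),80); bot.move_gripper(30,35); print("regrip",W())
    bot.line_to(D(x,-56,200),200); print("lift",W())
    ptp(C(cx,0,200),CY); print("over",W()); bot.line_to(C(cx,0,90),200); bot.line_to(C(cx,0,21.5),60); print("down",W(),bot.read_state()["contact_force"].round(1))
    bot.move_gripper(56); bot.line_to(C(cx,0,160),200)
E
python3 - <<'E'
from h import *
cm=(bot.get_calibration("wrist"),np.load("w3.npy")); f=tod(onz(cm,(317,69.5),50)); print(f, tod(onz(cm,(299,75),50)),tod(onz(cm,(335,75),50)))
fetch(2,f[1],44)
E
```

```text
[ 75.8 -48.8] [ 95.1 -43.4] [ 56.4 -43.3]
grip (39.8, 35.0, 16.9)
pulled (39.7, 35.0, 17.9)
regrip (39.7, 35.0, 19.6)
lift (39.6, 35.0, 20.6)
over (40.0, 35.0, 22.3)
down (39.6, 35.0, 24.3) [ 0.3 -0.3 -1.6]
```

```bash
python3 - <<'E'
from h import *
push(1)
fetch(1,-47,-44)
ptp(C(0,-130,230),CY); 
img,cm=shot("top","t1"); a=cv2.imread("pics/t1.png"); cv2.imwrite("pics/t1c.png",cv2.resize(a[150:300,120:460],None,fx=2.3,fy=2.3,interpolation=cv2.INTER_CUBIC)); print(W())
for ct in cv2.findContours(white(img,140,50)[200:285,365:450].copy(),0,2)[0]:
    if cv2.contourArea(ct)>60:
        r=cv2.minAreaRect(ct+np.array([365,200])); print(r,onz(cm,r[0],40).round(1))
E
```

```text
hit 186 [(198, -0.6), (195, -0.6), (192, -1.4), (189, -0.3), (186, 2.2), (183, 2.8), (180, 2.8), (177, 3.7), (174, 3.3), (171, 3.1), (168, 4.6), (165, 5.4), (162, 4.4), (159, 5.0), (156, 4.6), (153, 6.0), (150, 6.8), (148, 5.4), (145, 6.8), (142, 6.8), (139, 8.2)]
grip (39.9, 35.0, 38.2)
pulled (39.8, 35.0, 39.3)
regrip (39.8, 35.0, 41.0)
lift (39.8, 35.0, 42.0)
over (39.9, 35.0, 43.7)
down (39.8, 35.0, 45.7) [ 0.4  0.  -1.4]
(56.4, 0.0, 47.8)
((386.9741516113281, 268.56036376953125), (30.069177627563477, 11.029742240905762), 23.198591232299805) [ 408.1 -280.1   40. ]
((424.4974670410156, 249.53553771972656), (31.277454376220703, 12.25449275970459), 4.085616588592529) [ 463.9 -399.7   40. ]
((389.9699401855469, 220.7899932861328), (12.020814895629883, 30.829858779907227), 81.8698959350586) [ 556.6 -295.7   40. ]
```

View pics/t1c.png

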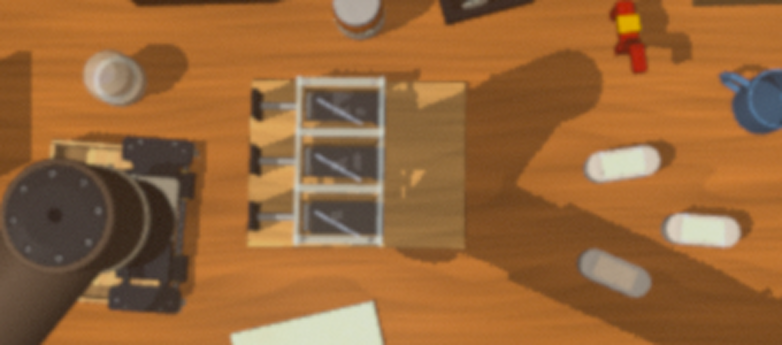

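All three lanes are empty now and the tins haven't moved. I'll survey the tins with the wrist from two places and check the crate from the top.

```bash
cat >> h.py <<'E'
def tins(img,cm,z=40,roi=None,lo=150,sat=60,amin=800):
    m=white(img,lo,sat)
    if roi is not None: k=np.zeros_like(m); x0,y0,x1,y1=roi; k[y0:y1,x0:x1]=255; m&=k
    m=cv2.morphologyEx(m,cv2.MORPH_OPEN,np.ones((3,3)))
    out=[]
    for ct in cv2.findContours(m,0,2)[0]:
        if cv2.contourArea(ct)<amin: continue
        P=np.array([onz(cm,p,z)[:2] for p in ct[:,0].astype(float)],np.float32)
        (c,(w,h),a)=cv2.minAreaRect(P); 
        if w<h: w,h=h,w; a+=90
        out.append((np.array(c).round(1),round(w),round(h),round(a%180,1),np.array(cv2.minAreaRect(ct)[0])))
    return out
E
python3 - <<'E'
from h import *
for i,p in enumerate([(490,-290,260),(490,-210,260)]):
    ptp(p,np.pi); img,cm=shot("wrist",f"x{i}"); np.save(f"x{i}.npy",cm[1])
    for o in tins(img,cm,roi=(150,0,500,300)): print(i,o)
a=bot.camera("top")[:,:,::-1]; a=cv2.resize(a[195:295,125:205],None,fx=3,fy=3)
b=cv2.imread("pics/x0.png"); b[:300,:240]=a; cv2.imwrite("pics/x0c.png",b); print(W())
E
```

```text
0 (array([ 410.4, -284.9]), 99, 40, 65.0, array([384.07553101, 168.76416016]))
0 (array([ 557.6, -301.9]), 99, 40, 96.9, array([261.3152771 , 154.53535461]))
0 (array([ 464.5, -406.3]), 99, 40, 84.2, array([341.93563843,  59.6435585 ]))
1 (array([ 410.3, -284.7]), 99, 40, 65.0, array([389.30001831,  99.39998627]))
1 (array([ 557.6, -301.7]), 99, 40, 97.0, array([257.62158203,  82.72973633]))
1 (array([ 466.8, -370.4]), 39, 29, 0.2, array([341. ,  15.5]))
(56.0, 0.0, 50.4)
```

View pics/x0c.png

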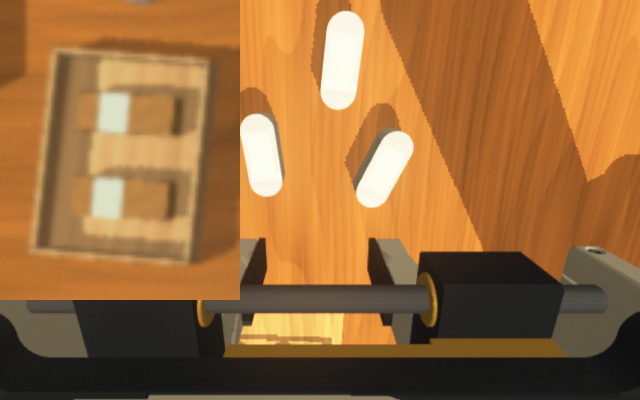

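Both cartons lie inside the crate. Both wrist views measure the tins as 99 x 40 mm at 40 mm height with centres that agree. I'll load the first tin into lane 2.

```bash
cat >> h.py <<'E'
def load(c,deg,lane,hold_to):
    phi=np.radians(deg); u=np.array([np.cos(phi),np.sin(phi)]); g=np.array(c)-18*u; x=LANE[lane]
    bot.move_gripper(64,40); ptp([*g,120],phi-np.pi/2); bot.line_to([*map(float,g),14],150); bot.move_gripper(30,40); print("grip",W())
    bot.line_to([*map(float,g),64],100); print("lift",W())
    p=D(x,-80,64); bot.line_to(p,180,ori=q_for(p,YAW)); print("carried",W())
    bot.line_to(D(x,-80,25.5),80); f0=bot.read_state()["contact_force"]
    for y in np.arange(-75,hold_to+.1,5):
        bot.line_to(D(x,y,25.5),60); f=bot.read_state()["contact_force"]-f0
        if np.linalg.norm(f)>12: print("STOP",y,f.round(1)); return False
    print("in",y,f.round(1),W()); bot.line_to(D(x,hold_to,24.3),30); bot.move_gripper(56); print("rel",W()); bot.line_to(D(x,hold_to,110),200); return True
def home(lane,y0=-110,y1=-11,z=40):
    x=LANE[lane]; bot.move_gripper(0,20); ptp(D(x,y0,120),YAW); bot.line_to(D(x,y0,z),150); f0=bot.read_state()["contact_force"]; L=[]
    for y in [*np.arange(y0+5,y1,5),y1]:
        bot.line_to(D(x,y,z),70); f=float((bot.read_state()["contact_force"]-f0)@[-np.sin(YAW),np.cos(YAW),0]); L.append((round(float(y)),round(f,1)))
        if abs(f)>14: print("STOP"); break
    print(L[-12:],tod(bot.read_state()["tcp_pos"])); bot.line_to(D(x,y0,z),150); bot.line_to(D(x,y0,150),200)
E
python3 - <<'E'
from h import *
if load((557.6,-301.8),97,2,-36): home(2)
print(W()); ptp((490,-290,260),np.pi); img,cm=shot("wrist","y0")
for o in tins(img,cm,roi=(150,0,560,300)): print(o[:4])
img,cm=shot("top","y1"); cv2.imwrite("pics/y1c.png",cv2.resize(img[165:275,215:335,::-1],None,fx=5,fy=5,interpolation=cv2.INTER_CUBIC))
E
```

```text
grip (39.8, 40.0, 53.0)
lift (39.9, 40.0, 53.6)
carried (39.5, 40.0, 55.3)
in -40.0 [ 0.9 -0.1 -0.6] (40.0, 40.0, 58.0)
rel (55.9, 0.0, 58.8)
[(-65, 0.4), (-60, 1.0), (-55, 1.4), (-50, 0.1), (-45, -0.3), (-40, 0.7), (-35, -0.0), (-30, 0.3), (-25, 0.5), (-20, 0.5), (-15, 0.4), (-11, -4.2)] [ 75.9 -11.5]
(0.3, 0.0, 68.0)
(array([ 410.5, -284.9]), 99, 40, 65.1)
(array([ 464.6, -406.2]), 99, 40, 84.0)
```

View pics/y1c.png

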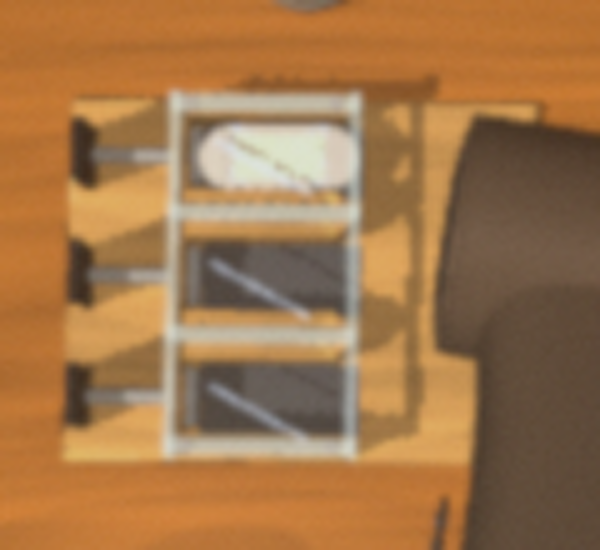

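Tin 1 sits in lane 2 with its end at the cover's front edge (columns 198..358 of the crop), and the other two tins are unchanged. I'll load the next one into lane 0.

```bash
python3 - <<'E'
from h import *
if load((410.5,-284.9),65,0,-36): home(0)
print(W()); ptp((520,-290,260),np.pi); img,cm=shot("wrist","z0")
for o in tins(img,cm,roi=(150,0,560,300)): print(o[:4])
t=tins(img,cm,roi=(150,0,560,300))
if len(t)==1 and load(t[0][0],t[0][3],1,-36): home(1)
ptp(D(0,-60,200),YAW+np.pi); img,cm=shot("wrist","z1"); np.save("z1.npy",cm[1]); print(W())
E
```

```text
grip (40.0, 40.0, 72.4)
lift (39.9, 40.0, 73.0)
carried (39.5, 40.0, 74.7)
in -40.0 [0.9 0.  0.4] (40.0, 40.0, 77.3)
rel (56.1, 0.0, 78.1)
[(-65, -1.4), (-60, 0.8), (-55, -0.5), (-50, 0.2), (-45, -0.7), (-40, -0.8), (-35, -0.6), (-30, -0.6), (-25, 0.2), (-20, -0.9), (-15, 0.3), (-11, -8.4)] [-76.3 -11.9]
(0.6, 0.0, 87.3)
(array([ 464.8, -406.2]), 99, 40, 83.8)
grip (39.7, 40.0, 91.7)
lift (39.6, 40.0, 92.3)
carried (39.9, 40.0, 94.6)
in -40.0 [ 0.  -0.2  1.3] (39.5, 40.0, 97.2)
rel (56.2, 0.0, 98.1)
[(-65, 1.2), (-60, 1.0), (-55, 1.0), (-50, 0.5), (-45, 0.3), (-40, 1.0), (-35, 1.5), (-30, 1.2), (-25, 0.7), (-20, 0.2), (-15, 0.8), (-11, -4.4)] [ -0.2 -11.7]
(0.5, 0.0, 107.7)
```

View pics/z1.png

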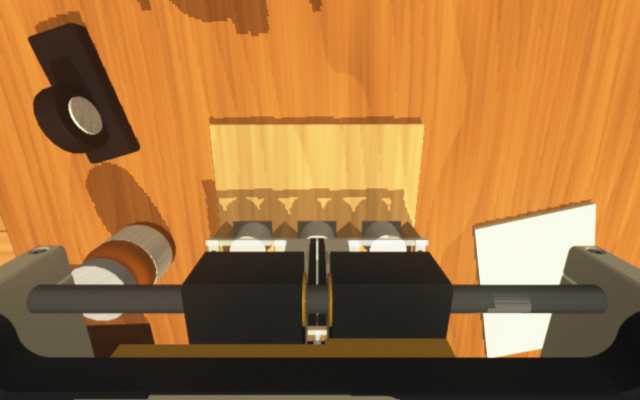

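The tins' round ends show at the mouth at (250,235), (317,232) and (383,235). I'll measure how flush they are from above with the gripper open.

```bash
python3 - <<'E'
from h import *
bot.move_gripper(86); ptp(D(0,60,200),YAW+np.pi); img,cm=shot("wrist","v0"); np.save("v0.npy",cm[1])
cv2.imwrite("pics/v0c.png",cv2.resize(img[90:250,170:450,::-1],None,fx=2.8,fy=2.8,interpolation=cv2.INTER_CUBIC))
for x in LANE:
  for y in (0,100): print(x,y,"expect px tin end @z50",((proj(cm,D(x,y,50))-[170,90])*2.8).round())
E
```

```text
-76 0 expect px tin end @z50 [640.  83.]
-76 100 expect px tin end @z50 [618. 360.]
0 0 expect px tin end @z50 [413.  82.]
0 100 expect px tin end @z50 [413. 359.]
76 0 expect px tin end @z50 [187.  82.]
76 100 expect px tin end @z50 [207. 359.]
```

View pics/v0c.png

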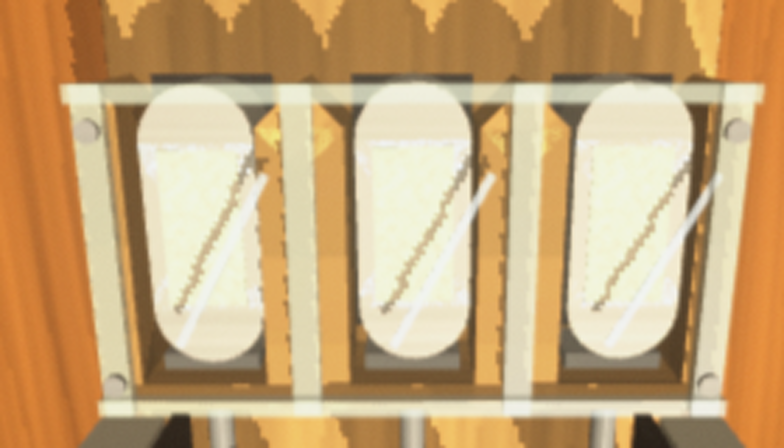

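All three tins have their ends at rows ~80 and ~359, against 82 and 359 predicted for flush, and the paddles are back at rest. I'll hand in.

```bash
python3 - <<'E'
from h import *
print(bot.close_job())
E
```

```text
the job is handed in; nothing more can be done
None
```

I handed the job in after about 108 s of robot time: both cartons are in the returns crate, all three tins measured flush in their lanes to about 1 mm, the paddles are back at rest, and no bystander was touched as far as I saw; no verdict came back.

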